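# Draw the sauce tray out of the warmer with the tray hook

### The job

Take the red-handled tray hook off its rest, drop its prong into the pull eye of the tray in the sauce warmer, and drag the tray out with the hook until it pulls up firmly against the buffer of the red stop bar: keep a clear, steady pull on it there for a moment, but do not strain the eye. Then free the hook without pushing the tray back and lay it back on its rest as it lay before. The warmer is hot: touch the tray with the hook only, keep both sauce pots standing on it, and leave everything else alone.

Things in the scene. Friction and masses are not known exactly. Their poses are not given: they have to be found in the camera images.
- hook: Loose tray hook, 0.16 kg. Origin: middle of the grip, on the axis of its red handle, a bar 95 (x -50 to +45) x 20 (y) x 22 (z) mm; grip it from above across y. An 8 mm dark rod runs on along +x, swings up at x 82 to 98, is level at z = +22 to x = 140 and bends down there as the prong. Lies level on its rest, prong down. A pull on the prong at handle height does not twist it in the grip, but it may slip a little.
- hook_tip (a point): lower end of the hook's 8 mm prong, at (140, 0, -12) mm in the hook's frame; the prong stands upright from z = -12 to +22 mm
- hook_rest: Fixed grey rest: foot 140 x 60 x 6 mm, two notched uprights at x = -41 (under the handle, notch 25 mm wide at its floor, flaring) and x = +68 mm (under the rod, notch 12 mm). Origin on the worktop below the place of the grip; the hook lies along its +x. Cheek tops about 70 mm above the worktop.
- seat (a point): where the hook's origin lies when the hook is on its rest: 60 mm above the worktop, over the rest's origin, hook and rest axes parallel
- warmer: Fixed steel sauce warmer, open at the front. Origin on the worktop under the middle of its front opening, +x into it; 225 (x) x 228 (y) x 142 (z) mm, opening clear to 120 mm above the worktop. Its deck (top at z = 12 mm) and two guide rails (194 mm apart, 26 mm high) run on 85 mm in front of the opening. The tray slides along its x axis.
- tray: Loose aluminium tray on the warmer's deck, 160 (x) x 190 (y) mm, rim 28 mm, walls 4 mm; origin at the level of its underside, below the middle of its front wall's outer face, axes as the warmer's (it reaches from x = 0 to 160). A plate 60 mm wide, 48 mm high at that wall's middle bears the pull eye. 0.3 to 0.8 kg and two pots, friction unknown: some newtons to drag. The hook's load on it must never exceed 22 N.
- eye (a point): middle of the hole of the tray's pull eye, at (-19, 0, 38) mm in the tray's frame, 50 mm above the worktop. The eye is a level U of 7 mm dark steel rod: cross rod's axis at x = -38, side rods' axes at y = +-15 mm (tray frame); the hole is 34 (x) x 23 (y) mm.
- stop_bar: Fixed red bar clamped across the rails; place varies. Its black rubber buffer (160 mm wide, rigid) is screwed out by 0 to 14 mm, not measured: the tray's front wall meets it with the tray's origin at x = 0 to +14 mm in the bar's frame, so feel for it. Origin on the deck, axes as the warmer's; bar to x = -18, top 22 mm above the deck. Firm pull: 5 N or more on the bar beyond the drag, for 0.5 s.
- sauce_a: White pot of red sauce, 71 mm wide, 44 mm high, loose on the tray's left (+y) front; origin under its middle
- sauce_b: White pot of pale sauce, 71 mm wide, 44 mm high, loose on the tray's right (-y) front; origin under its middle
- pepper: Bystander: dark wooden pepper mill, 58 mm wide, 150 mm high; origin under its middle
- salt: Bystander: salt shaker, 44 mm wide, 90 mm high; origin under its middle
- squeeze_bottle: Bystander: orange squeeze bottle with a black cap, 62 mm wide, 213 mm high; origin under its middle
- jar: Bystander: glass jar with a gold lid, 71 mm wide, 108 mm high; origin under its middle
There are look-alikes about, which are no part of the job. What is shaped like the hook but turquoise is not meant.

How it is judged:
On the way, in this order (a step that is already met when the one before it is completed fails the run):
1. the prong stands in the pull eye, below its rod (x of hook_tip in the frame of tray between -0.038 and 0 m and y of hook_tip in the frame of tray between -0.015 and 0.015 m and z of hook_tip in the frame of tray between 0.012 and 0.036 m), for 0.2 s.
2. with the hook pulling on the eye, the tray presses on the stop bar with at least 5 N for half a second (contact force between tray and stop_bar above 5 N and contact force between hook and tray above 5 N), for 0.5 s.
At the end, for the whole second after the job is handed in: The tray stands square on the deck at the buffer (its origin at x = -4 to +19 mm in the stop bar's frame), both pots upright on it (0.15 rad); the hook lies at rest on its rest as at first (origin within 15 mm of the seat, direction within 0.12 rad, prong down) (x of tray in the frame of stop_bar between -0.004 and 0.019 m and angle between the x axis of tray and the x axis of warmer, either way round below 0.05 rad and angle between tray's own z axis and vertical below 0.06 rad and distance between hook and seat below 0.015 m and angle between the x axis of hook and the x axis of hook_rest, either way round below 0.12 rad and x of hook_tip in the frame of hook_rest above 0.1 m and angle between each of hook, sauce_a, sauce_b's own z axis and vertical below 0.15 rad and linear speed of each of hook, tray below 0.02 m/s and z of sauce_a in the frame of tray between -0.002 and 0.012 m and z of sauce_b in the frame of tray between -0.002 and 0.012 m); the robot touches nothing.
It fails at once if the hook loads the tray with more than 22 N (contact force between hook and tray above 22 N).
It fails at once if the robot itself touches the tray or a pot (contact force between any of the fingers, the arm and tray above 0.5 N or contact force between any of the fingers, the arm and sauce_a above 0.5 N or contact force between any of the fingers, the arm and sauce_b above 0.5 N).
It fails at once if a pot tips (angle between any of sauce_a, sauce_b's own z axis and vertical above 0.35 rad).
It fails at once if a bystander is moved by more than 20 mm (distance of any of pepper, salt, squeeze_bottle, jar from where it was at the start of the episode above 0.02 m).
It fails at once if the hook or the hand bears on the warmer or the stop bar with more than 22 N (contact force between any of hook, the fingers, the arm and warmer above 22 N or contact force between any of hook, the fingers, the arm and stop_bar above 22 N).
It also fails if it takes over 72 s, if anything falls off the work surface, if the arm or the gripper's body presses on something with over 40 N, if the wrist force passes 120 N, or if a joint passes its speed limit or range.

### The arm

A 6-joint arm with a two-finger parallel gripper is mounted at the origin on a cart in front of the work surface, level with it; the furniture and walls round the work are solid. World frame = base frame: x ahead of the robot, y to its left, z up, the work surface at z = 0. Lengths are in m, angles in rad, forces in N, time in s.
With the tool pointing down it reaches from about 0.3 to 0.825 m from the base axis. Payload 5.4 kg.
Tool frame: the origin (TCP) lies at the very end of the fingers, on their centre line; the grasp point (between the pads) lies 19 mm behind it; z points along the fingers, y is the line along which they close (so a half turn about z gives the same grasp; the last joint's range is limited). The gripper opens to 92 mm and grips with 3 to 60 N. Pads are 20 mm wide; open, the fingers measure 128 mm over their backs; the gripper's body (75 mm by 189 mm) begins 69 mm behind the grasp point.
Start: joints at [-1.495, 0.158, 1.597, -0, 1.386, -0.21], TCP at [0.162, -0.552, 0.215] pointing down, gripper open.
Joint ranges: [-2.91, 2.91], [-0.94, 2.29], [0.18, 2.7], [-1.29, 4.43], [0.17, 2.64], [-3, 3]. Speed limits (rad/s): [2.57, 2.57, 3.14, 3.14, 3.14, 3.14].

### API

Orientations are given as a rotation vector (axis times angle).
In Python, from workcell import bot gives the robot as it stands. Calls block until the motion is done:
- bot.goto(position, orientation): joint-space move of the TCP to a pose.
- bot.line_to(position, rot=None, max_speed=0.15): straight line of the TCP; rot=None keeps the orientation; max_speed is the mean speed in m/s.
- bot.set_joints(angles): joint-space move.
- bot.set_gripper(opening, newtons=None): opening from 0.0 (shut) to 1.0 (fully open); newtons is the grip in N (None keeps the last); returns when the fingers have stopped.
- bot.hold(seconds).
- bot.inverse_kinematics(position, orientation): joint angles nearest the present ones, or None.
- bot.read_camera(name): name is "scene" or "side" or "wrist"; returns a dict with "pixels" (384x512x3 uint8, blue, green, red), "fx", "fy", "cx", "cy" (pixels), "R" (3x3) and "t" (3): a world point X has camera coordinates R X + t. Camera axes: x right, y down, z forward; pixel columns grow to the right and rows downward; lengths in m; the calibration is good to about 2 mm. A picture is of the moment at which its call begins. There is no depth.
A pose or a line that the arm cannot do raises bot.MotionError and nothing moves.
- bot.job_done(): hands the job in; it is judged then, once.
Readings, each from a call of its own:
- bot.current_clock(): time.
- bot.current_joints(): joint angles.
- bot.current_joint_vel(): joint speeds.
- bot.current_effort(): joint torques, N m.
- bot.current_ee_pos(): TCP position.
- bot.current_tool_rot(): TCP orientation.
- bot.current_contact_force(): force on the tool from outside, world axes, zero at the start.
- bot.current_ft_torque(): the same for the moment, N m.
- bot.current_opening(): opening from 0.0 (shut) to 1.0 (fully open).
- bot.current_grip_force(): force on a finger pad.
Only numpy, scipy, OpenCV 4.12 (cv2) and the standard library are available. Lean on these libraries where they do the work, as an engineer would, in place of code of your own. Each camera call takes 0.05 s, during which the arm holds its last target. There are 200 camera calls.

## Working session

There is one attempt and no reset: what is moved stays moved. The work goes in short steps, each a Python script; the robot and the scene stay as the last script left them, time stands still between calls to the robot, and variables do not carry over. Pictures are saved under pics/ and viewed, at most 12 in all, crops included, and the job is handed in when it is done.

```bash
mkdir -p pics; ls; cat > h.py <<'E'
import numpy as np, cv2
from workcell import bot
def snap(n,f):
    c=bot.read_camera(n); cv2.imwrite(f'pics/{f}.png',c['pixels']); np.savez(f'pics/{f}.npz',**{k:np.array(v) for k,v in c.items()}); return c
def load(f): return dict(np.load(f'pics/{f}.npz'))
def ray(c,u,v):
    d=np.array([(u-c['cx'])/c['fx'],(v-c['cy'])/c['fy'],1.]); R=c['R']; return -R.T@c['t'],R.T@d
def onz(c,u,v,z):
    o,d=ray(c,u,v); return o+d*(z-o[2])/d[2]
def proj(c,X):
    p=c['R']@np.array(X)+c['t']; return c['fx']*p[0]/p[2]+c['cx'],c['fy']*p[1]/p[2]+c['cy']
E
python3 - <<'E'
from h import *
for n in ('scene','side','wrist'):
    c=snap(n,n+'0'); o,d=ray(c,256,192); print(n,o,d,c['fx'])
a=[cv2.imread(f'pics/{n}0.png') for n in ('scene','side')]
print(bot.current_clock(), bot.current_tool_rot(), bot.current_contact_force())
E
```

```text
pics
scene [-0.02767984  0.81250533  0.73244851] [ 0.54648927 -0.57468376 -0.60932744] 433.17717168430323
side [ 0.29589764 -0.29518986  0.8182522 ] [ 0.27357911  0.55354151 -0.78664984] 369.1231281243379
wrist [ 0.23997553 -0.52775516  0.38330897] [-0.28013201 -0.09342091 -0.95550127] 274.9987660369912
0.15 [-3.10819642e+00 -4.47201354e-01 -1.29640427e-04] [ 0.24695396 -0.46714337  0.00324744]
```

View pics/scene0.png

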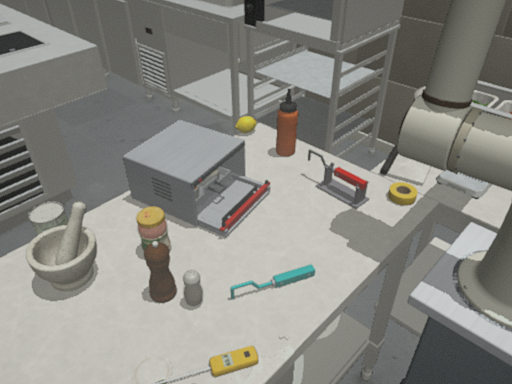

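View pics/side0.png

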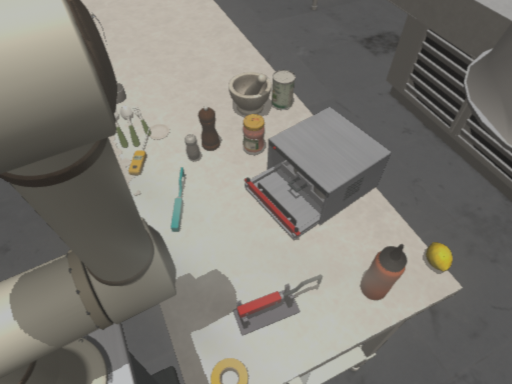

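The scene view shows the red-handled hook on its grey rest at (350,180), and the side view shows it at (262,303). Candidates in the scene view are the turquoise hook lying on the worktop (275,280), the red stop bar (245,205), and the red-handled hook on its rest (350,180), which matches the description. I'll check that one in a close crop, together with the tray.

```bash
python3 - <<'E'
from h import *
s=load('scene0')['pixels'];d=load('side0')['pixels']
R=lambda im,x,y,w,h:cv2.resize(im[y:y+h,x:x+w],(400,300),interpolation=cv2.INTER_CUBIC)
out=np.vstack([np.hstack([R(s,190,150,100,75),R(s,295,140,88,66)]),np.hstack([R(d,236,150,112,84),R(d,226,262,104,78)])])
cv2.imwrite('pics/crop1.png',out)
for f in('scene0','side0'):
    c=load(f);hsv=cv2.cvtColor(c['pixels'],cv2.COLOR_BGR2HSV)
    m=(((hsv[...,0]<6)|(hsv[...,0]>174))&(hsv[...,1]>170)&(hsv[...,2]>70)).astype(np.uint8)
    n,l,st,ce=cv2.connectedComponentsWithStats(m)
    for i in range(1,n):
        if st[i,4]>60:
            r=cv2.minAreaRect(np.argwhere(l==i)[:,::-1].astype(np.float32)); print(f,st[i],ce[i].round(1),cv2.boxPoints(r).round(1).tolist())
E
```

```text
scene0 [336 168  30  16 106] [350.6 175.5] [[335.3999938964844, 170.1999969482422], [337.0, 167.0], [365.3999938964844, 181.1999969482422], [363.79998779296875, 184.39999389648438]]
```

View pics/crop1.png

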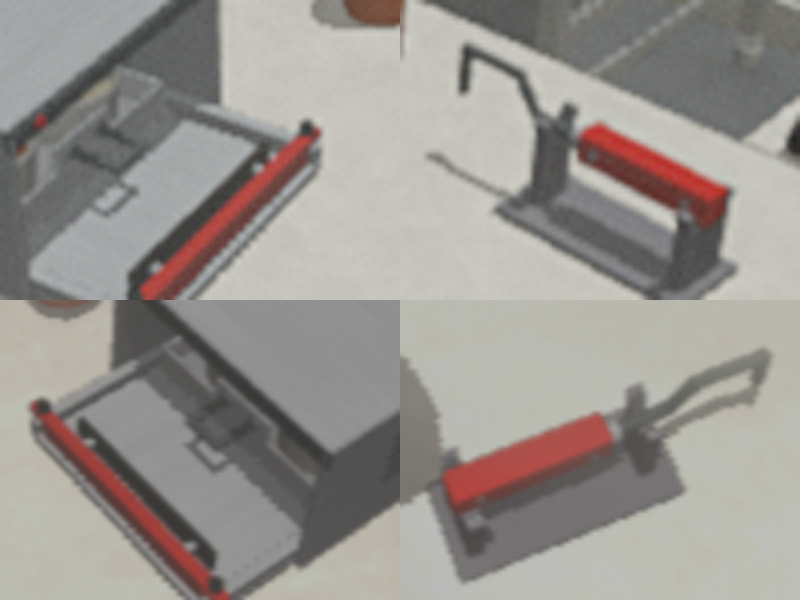

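The crop confirms the red-handled hook on its notched rest, prong at scene px (309,160), side px (317,282). Behind the stop bar are the tray's front wall, the plate and the eye.

```bash
python3 - <<'E'
from h import *
np.set_printoptions(precision=4,suppress=True)
s=load('scene0');d=load('side0')
A=lambda x,y:(190+x/4,150+y/4)
B=lambda x,y:(295+x/4.545,140+y/4.545)
C=lambda x,y:(236+x/3.571,150+y/3.571)
D=lambda x,y:(226+x/3.846,262+y/3.846)
print('handle top side');[print(onz(d,*D(*p),.071)) for p in((42,178),(198,113),(214,140),(55,208))]
print('foot side');[print(onz(d,*D(*p),.006)) for p in((64,282),(286,188),(270,155))]
print('foot scene');[print(onz(s,*B(*p),.006)) for p in((95,208),(338,268),(255,298))]
print('handle top scene');[print(onz(s,*B(*p),.071)) for p in((180,140),(198,123),(330,192),(318,208))]
print('bar top side');[print(onz(d,*C(*p),.034)) for p in((32,108),(45,103),(225,298),(205,298))]
print('bar top scene');[print(onz(s,*A(*p),.034)) for p in((135,298),(160,298),(318,130),(300,125))]
def tri(p,q):
    o1,e1=ray(s,*p);o2,e2=ray(d,*q);t=np.linalg.lstsq(np.c_[e1,-e2],o2-o1,rcond=None)[0];a=o1+t[0]*e1;b=o2+t[1]*e2;return (a+b)/2,np.linalg.norm(a-b)
print('prong low',tri(B(63,92),D(358,82)),'elbow',tri(B(68,45),D(368,52)))
print('outline',[tri(A(*p),C(*q)) for p,q in (((95,207),(192,145)),((113,216),(212,168)))])
print('dark?',[onz(s,*A(*p),.05) for p in((75,150),(105,170),(130,140),(100,125))],[onz(d,*C(*p),.05) for p in((190,110),(222,140),(250,130))])
E
```

```text
handle top side
[ 0.3891 -0.0274  0.071 ]
[ 0.4816 -0.0306  0.071 ]
[ 0.4823 -0.048   0.071 ]
[ 0.3888 -0.0451  0.071 ]
foot side
[ 0.3846 -0.0633  0.006 ]
[ 0.5228 -0.0698  0.006 ]
[ 0.5241 -0.0486  0.006 ]
foot scene
[ 0.5207 -0.0073  0.006 ]
[ 0.38   -0.0568  0.006 ]
[ 0.4001 -0.0001  0.006 ]
handle top scene
[ 0.4755 -0.0211  0.071 ]
[ 0.478  -0.0429  0.071 ]
[ 0.3837 -0.0358  0.071 ]
[ 0.3805 -0.0182  0.071 ]
bar top side
[0.5588 0.307  0.034 ]
[0.57   0.3073 0.034 ]
[0.609  0.0934 0.034 ]
[0.5964 0.0993 0.034 ]
bar top scene
[0.5675 0.3005 0.034 ]
[0.5565 0.2902 0.034 ]
[0.6009 0.0979 0.034 ]
[0.6138 0.1019 0.034 ]
prong low (array([ 0.5792, -0.0452,  0.0472]), np.float64(0.00156671554815255)) elbow (array([ 0.5791, -0.0445,  0.0831]), np.float64(0.004071146335987463))
outline [(array([0.668 , 0.2399, 0.0108]), np.float64(0.0072889913673514165)), (array([ 0.6755,  0.2226, -0.0079]), np.float64(0.0009427755525944533))]
dark? [array([0.6888, 0.2391, 0.05  ]), array([0.6584, 0.2403, 0.05  ]), array([0.6702, 0.207 , 0.05  ]), array([0.6973, 0.2091, 0.05  ])] [array([0.6613, 0.2421, 0.05  ]), array([0.669 , 0.2064, 0.05  ]), array([0.6928, 0.2059, 0.05  ])]
```

The dark U at about z 50 mm is the eye, and the pale outline is its shadow on the deck. Next are wrist views of the warmer and the hook.

```bash
cat >> h.py <<'E'
def rv(th): return np.pi*np.array([np.cos(th/2),np.sin(th/2),0])
E
python3 - <<'E'
from h import *
bot.goto([.52,.19,.28],rv(.19)); snap('wrist','w1')
bot.goto([.44,-.038,.20],rv(-.03)); snap('wrist','w2')
print(bot.current_clock(),bot.current_joints(),bot.current_contact_force())
cv2.imwrite('pics/w12.png',np.vstack([cv2.resize(load('w1')['pixels'][:,:],(400,300)),cv2.resize(load('w2')['pixels'],(400,300))]))
E
```

```text
4.15 [-3.59466770e-01 -1.89326667e-01  1.96824906e+00  3.69154564e-04
  1.36118404e+00  1.23997841e+00] [-0.63923333  0.0641088   0.40545666]
```

View pics/w1.png

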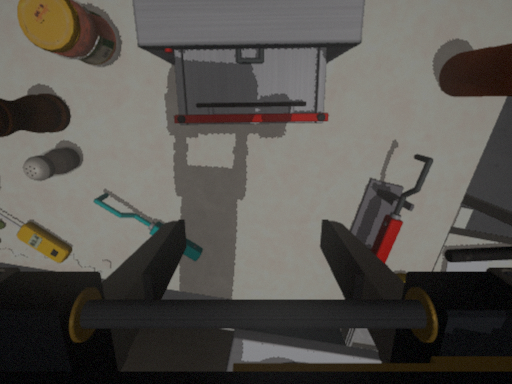

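View pics/w2.png

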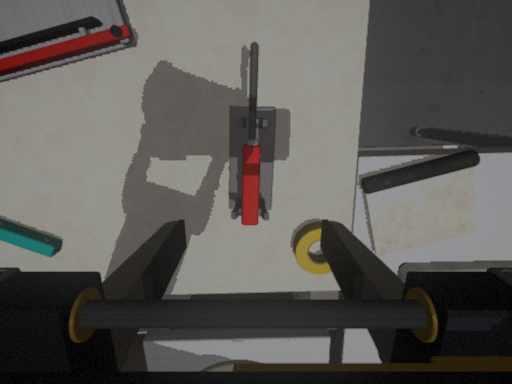

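w1 shows the warmer, the stop bar (row 117, cols 175–328) and the eye U at (250,55). w2 shows the red handle from (251,145) to (250,223) and the prong at (254,45).

```bash
python3 - <<'E'
from h import *
np.set_printoptions(precision=4,suppress=True)
def red(c,reg):
    x,y,w,h=reg;hsv=cv2.cvtColor(c['pixels'],cv2.COLOR_BGR2HSV)
    m=(((hsv[...,0]<8)|(hsv[...,0]>172))&(hsv[...,1]>150)&(hsv[...,2]>60)).astype(np.uint8)
    k=np.zeros_like(m);k[y:y+h,x:x+w]=m[y:y+h,x:x+w];p=cv2.findNonZero(k);return p[:,0].astype(float)
c=load('w2');p=red(c,(225,130,60,100));q=np.array([onz(c,*a,.071) for a in p])[:,:2].astype(np.float32)
r=cv2.minAreaRect(q);print('handle',r,cv2.boxPoints(r))
c=load('w1');p=red(c,(170,105,170,25));q=np.array([onz(c,*a,.034) for a in p])[:,:2].astype(np.float32)
r=cv2.minAreaRect(q);print('bar',r,cv2.boxPoints(r))
print('prong top',onz(load('w2'),254,45,.086))
# buffer edges, eye
for n,u,v,z in(('buf',198,105,.034),('buf',305,103,.034),('rail L',178,50,.026),('rail L',182,110,.026),('rail R',325,50,.026),('rail R',322,110,.026),('front edge',138,44,.142),('front edge',362,42,.142)):print(n,onz(c,u,v,z))
im=c['pixels'][25:125,160:340];cv2.imwrite('pics/eye.png',cv2.resize(im,None,fx=4.4,fy=4.4,interpolation=cv2.INTER_CUBIC))
E
```

```text
handle ((0.4361785054206848, -0.034263502806425095), (0.01912151277065277, 0.09213683009147644), 86.64373779296875) [[ 0.3896 -0.0411]
 [ 0.4816 -0.0465]
 [ 0.4827 -0.0274]
 [ 0.3907 -0.022 ]]
bar ((0.5853253602981567, 0.20484739542007446), (0.009900582022964954, 0.22262676060199738), 10.812015533447266) [[0.5596 0.3133]
 [0.6013 0.0946]
 [0.6111 0.0964]
 [0.5693 0.3151]]
prong top [ 0.5776 -0.0425  0.086 ]
buf [0.5882 0.2832 0.034 ]
buf [0.6198 0.1322 0.034 ]
rail L [0.6554 0.3217 0.026 ]
rail L [0.5765 0.307  0.026 ]
rail R [0.6939 0.1204 0.026 ]
rail R [0.6153 0.1037 0.026 ]
front edge [0.6381 0.3299 0.142 ]
front edge [0.6822 0.109  0.142 ]
```

View pics/eye.png

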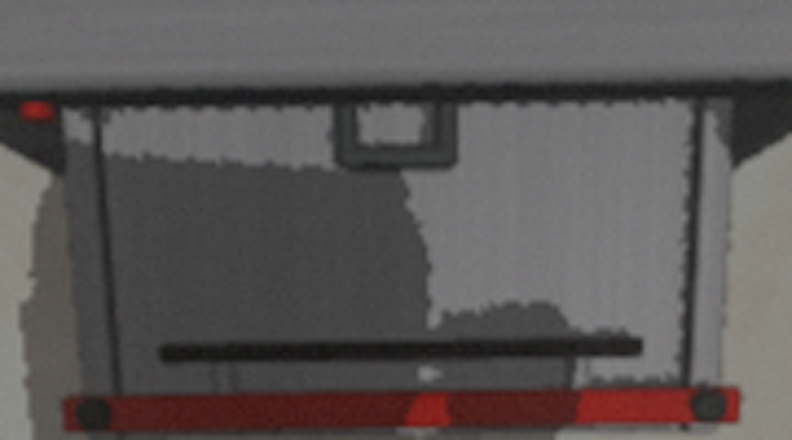

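```bash
cat >> h.py <<'E'
W=.19; ax=np.array([np.cos(W),np.sin(W),0])
def tcp(tip_xy,oz,back=.140):  # TCP for hook origin height oz and tip at tip_xy, hook along warmer axis
    p=np.r_[tip_xy[:2],0]-back*ax; p[2]=oz-.019; return p
E
python3 - <<'E'
from h import *
np.set_printoptions(precision=4,suppress=True)
c=load('w1'); cr=onz(c,250.0,60.9,.05); eye=cr+.019*ax; print('cross',cr,'eye',eye)
bm=np.array([.5853,.2048,0])+.0; print('in bar frame',(cr-bm)@ax,(cr-bm)@np.array([-ax[1],ax[0],0]))
P=[.4385,-.0358];Y=-.048
bot.line_to([*P,.10],rv(Y)); bot.line_to([*P,.041],max_speed=.06)
f0=bot.current_contact_force()
bot.set_gripper(0.0,45); print('open',bot.current_opening()*92,bot.current_grip_force(),bot.current_contact_force()-f0, bot.current_ft_torque())
np.savez('grasp.npz',pos=bot.current_ee_pos(),rot=bot.current_tool_rot(),eye=eye)
bot.line_to([*P,.15],max_speed=.12)
print(bot.current_clock(),bot.current_opening()*92)
snap('wrist','w3')
T=tcp(eye-.06*ax,.17); bot.goto(T,rv(W)); 
bot.line_to(tcp(eye-.06*ax,.085),max_speed=.1)
print(bot.current_clock(),bot.current_joints(),bot.current_ee_pos(),tcp(eye-.06*ax,.085))
snap('wrist','w4');snap('side','s4');snap('scene','c4')
a=load('w4')['pixels'];b=load('s4')['pixels'][130:250,200:360];d=load('c4')['pixels'][130:250,160:320]
cv2.imwrite('pics/m4.png',np.vstack([np.hstack([cv2.resize(load('w3')['pixels'],(400,300)),cv2.resize(a,(400,300))]),np.hstack([cv2.resize(b,(400,300)),cv2.resize(d,(400,300))])]))
E
```

```text
cross [0.6572 0.2197 0.05  ] eye [0.6758 0.2233 0.05  ]
in bar frame 0.07339667709634379 0.0010199701957618755
open 19.70913724078426 44.999404549598694 [-0.8067  0.3975 -0.3231] [0.0995 0.0134 0.035 ]
8.2417 19.527850073807027
10.1917 [ 0.1336  0.173   1.8941 -0.      1.073   1.5145] [0.4802 0.1855 0.0667] [0.4794 0.1855 0.066 ]
```

View pics/m4.png

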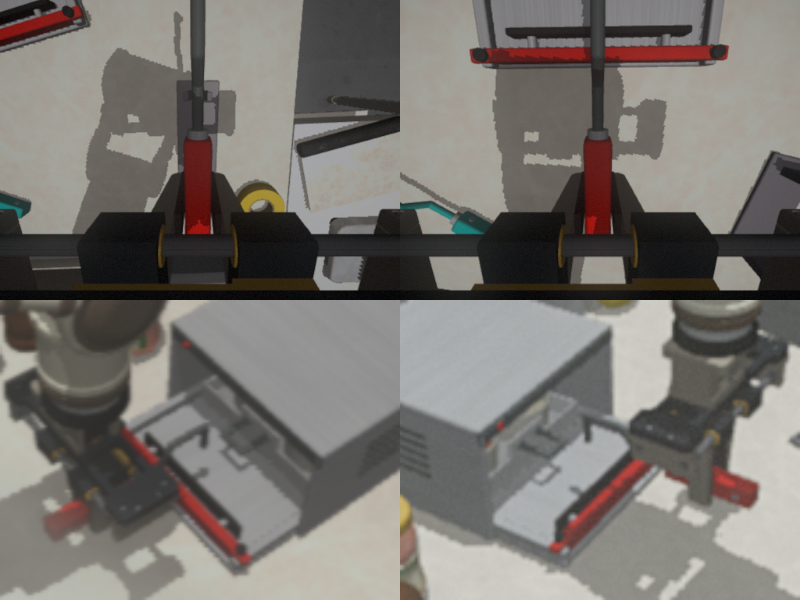

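The hook is held straight, with the prong at side px (282,188) and scene px (234,186), in front of the eye and clear of the bar. Next I move over the eye, checking relative to it.

```bash
python3 - <<'E'
from h import *
np.set_printoptions(precision=4,suppress=True)
eye=np.load('grasp.npz')['eye']
tip=np.r_[(eye-.06*ax)[:2],.073]; print('expected tip px',proj(load('s4'),tip),proj(load('c4'),tip))
bot.line_to(tcp(eye,.085),max_speed=.06); bot.hold(.2)
print(bot.current_clock(),bot.current_contact_force(),bot.current_ee_pos()-tcp(eye,.085))
for n,f in(('side','s5'),('scene','c5')):
    c=snap(n,f); print(f,'tip',proj(c,np.r_[eye[:2],.073]),'eye',proj(c,eye))
b=load('s5')['pixels'][160:220,255:335];d=load('c5')['pixels'][150:210,195:275]
cv2.imwrite('pics/m5.png',np.hstack([cv2.resize(b,(400,300),interpolation=2),cv2.resize(d,(400,300),interpolation=2)]))
E
```

```text
expected tip px (np.float64(280.46575336482385), np.float64(188.8088101773596)) (np.float64(234.9844964355345), np.float64(187.09030030431308))
11.6917 [-0.3809  0.0699 -1.3749] [-0.0002 -0.      0.    ]
s5 tip (np.float64(298.1568001435552), np.float64(178.41740744726064)) eye (np.float64(297.30221042704085), np.float64(183.9322101441304))
c5 tip (np.float64(215.986381228296), np.float64(179.76661121621638)) eye (np.float64(216.53383354075373), np.float64(186.84665413832292))
```

View pics/m5.png

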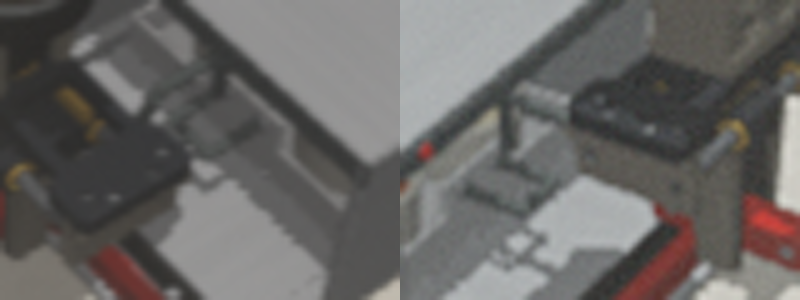

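The prong's end at side (298,178) and scene (217,182) hangs over the middle of the eye, so I lower it with force supervision.

```bash
python3 - <<'E'
from h import *
np.set_printoptions(precision=3,suppress=True)
eye=np.load('grasp.npz')['eye']
f0=np.mean([bot.current_contact_force() for _ in range(3)],0)
ok=True
for z in np.arange(.082,.0485,-.003):
    bot.line_to(tcp(eye,z),max_speed=.05); f=bot.current_contact_force()-f0
    if np.linalg.norm(f)>4: ok=False;print('contact',z,f);break
print(ok,bot.current_ee_pos(),f)
bot.hold(.4)
F=[]
for _ in range(5): bot.hold(.02);F.append(bot.current_contact_force())
F=np.array(F);print(F.mean(0)-f0,F.std(0),bot.current_clock()); np.save('f0.npy',F.mean(0))
E
```

```text
True [0.538 0.197 0.03 ] [-0.899 -0.453 -0.036]
[-0.847 -0.209  0.179] [0.454 0.41  0.554] 15.275
```

```bash
python3 - <<'E'
from h import *
np.set_printoptions(precision=2,suppress=True)
g=np.load('grasp.npz');eye=g['eye'];f0=np.load('f0.npy')
rd=lambda n=3:np.mean([(bot.hold(.01),bot.current_contact_force())[1] for _ in range(n)],0)-f0
s=0;L=[]
while s<.085:
    s+=.005; bot.line_to(tcp(eye-s*ax,.050),max_speed=.04); f=rd(1)@ax; L.append(f)
    if f>12: break
print(s,np.array(L),bot.current_clock())
drag=np.median(L[5:]) if len(L)>8 else 3; print('drag',drag)
M=[]
while s<.125:
    s+=.001; bot.line_to(tcp(eye-s*ax,.050),max_speed=.015); f=rd(2)@ax; M.append(f)
    if f>max(drag+4,8): break
print(s,np.array(M),rd(),bot.current_clock(),bot.current_opening()*92); np.savez('pull.npz',s=s,drag=drag)
E
```

```text
0.085 [ 0.99 -0.52  0.97  1.08  2.03  2.03  2.77  1.05  0.72  1.96  1.52  1.62
  2.16  2.1   1.11  1.6   0.99] 20.0917
drag 1.6102762638290833
0.10300000000000002 [2.62 2.72 2.77 2.34 2.33 2.69 2.4  3.11 2.18 2.88 2.66 1.98 1.99 2.16
 2.71 3.59 5.85 9.33] [ 8.54  2.69 -3.76] 24.9167 19.72130517558312
```

```bash
python3 - <<'E'
from h import *
np.set_printoptions(precision=2,suppress=True)
g=np.load('grasp.npz');eye=g['eye'];f0=np.load('f0.npy');s=float(np.load('pull.npz')['s'])
rd=lambda n=4:np.mean([(bot.hold(.02),bot.current_contact_force())[1] for _ in range(n)],0)-f0
f=rd();L=[f@ax]
while f@ax<12 and s<.112:
    s+=.0005; bot.line_to(tcp(eye-s*ax,.050),max_speed=.01); f=rd(); L.append(f@ax)
print(s,np.array(L),f)
H=[rd()@ax for _ in range(14)];print(np.array(H),bot.current_clock())
c=snap('wrist','w6');snap('side','s6');snap('scene','c6')
q=lambda n,x,y:cv2.resize(load(n)['pixels'][y:y+90,x:x+120],(400,300),interpolation=2)
cv2.imwrite('pics/m6.png',np.hstack([q('s6',230,150),q('c6',175,140)])); np.savez('pull.npz',s=s)
E
```

```text
0.10500000000000002 [ 8.21  9.79 10.74 11.72 12.43] [12.05  3.18 -4.38]
[11.97 12.75 12.28 11.96 12.34 12.24 12.28 12.7  11.92 11.85 12.69 12.65
 12.32 12.46] 27.1833
```

View pics/m6.png

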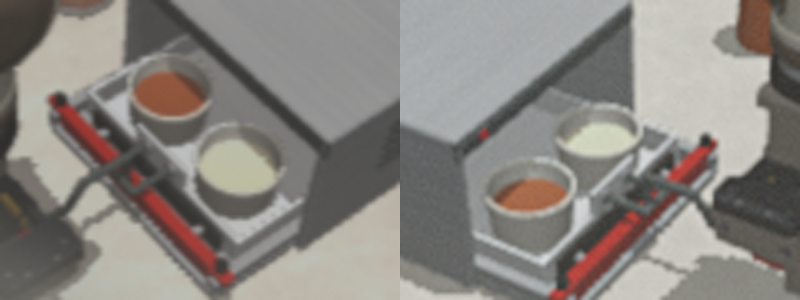

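The tray is square against the buffer, both pots are upright, and the pull stayed steady at about 12 N for over 1 s. Next I ease forward, lift out and return to the rest.

```bash
python3 - <<'E'
from h import *
np.set_printoptions(precision=2,suppress=True)
g=np.load('grasp.npz');eye=g['eye'];f0=np.load('f0.npy');s=.105
rd=lambda n=3:np.mean([(bot.hold(.02),bot.current_contact_force())[1] for _ in range(n)],0)-f0
for s in(.101,.097,.093): bot.line_to(tcp(eye-s*ax,.050),max_speed=.02); print(s,rd())
for z in np.arange(.054,.0871,.004):
    bot.line_to(tcp(eye-s*ax,z),max_speed=.05); f=rd(1)
    if np.linalg.norm(f)>4: print('contact',z,f);break
print(z,f)
if z>.085:
    bot.line_to(tcp(eye-s*ax,.16),max_speed=.15)
    p=g['pos'];bot.goto([p[0],p[1],.15],g['rot']); bot.hold(.2)
    snap('wrist','w7');snap('side','s7');snap('scene','c7')
    q=lambda n,x,y:cv2.resize(load(n)['pixels'][y:y+90,x:x+120],(400,300),interpolation=2)
    cv2.imwrite('pics/m7.png',np.vstack([np.hstack([cv2.resize(load(n)['pixels'],(400,300)) for n in('w3','w7')]),np.hstack([q('s7',230,150),q('c7',175,140)])]))
    d=[]
    for n in('w3','w7'):  # handle slip: red centroid/front edge
        h=cv2.cvtColor(load(n)['pixels'],cv2.COLOR_BGR2HSV);m=((h[...,0]<8)|(h[...,0]>172))&(h[...,1]>150)&(h[...,2]>60);m[:,:220]=0;m[:,300:]=0
        v,u=np.nonzero(m);print(n,v.min(),u[v<v.min()+20].mean())
print(bot.current_clock(),bot.current_ee_pos())
E
```

```text
0.101 [ 2.83 -0.09  0.2 ]
0.097 [ 0.25 -0.16 -0.8 ]
0.093 [-0.39 -0.   -0.05]
0.08599999999999997 [-0.07  0.04 -1.29]
w3 178 252.54634146341462
w7 179 252.61963190184048
32.7917 [ 0.44 -0.04  0.15]
```

View pics/m7.png

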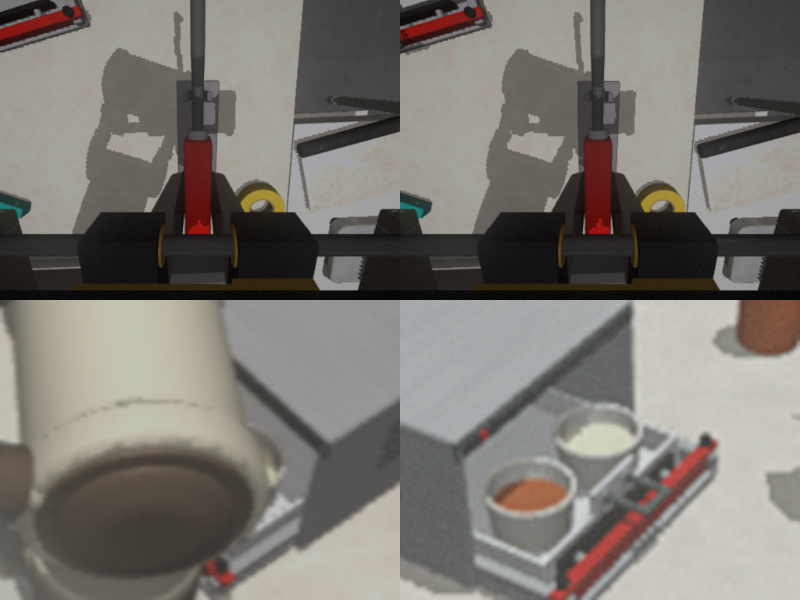

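The tray stayed at the buffer. The hook hasn't slipped: the handle's front edge is at row 179, against 178 before. Now I lower it onto the rest.

```bash
python3 - <<'E'
from h import *
np.set_printoptions(precision=3,suppress=True)
g=np.load('grasp.npz');p=g['pos']
f0=np.mean([bot.current_contact_force() for _ in range(3)],0)
bot.line_to([p[0],p[1],.075],max_speed=.12)
for z in np.arange(.071,p[2]-.0001,-.003).tolist()+[p[2]]:
    bot.line_to([p[0],p[1],z],max_speed=.05);f=bot.current_contact_force()-f0
    if np.linalg.norm(f)>8: print('contact',z,f);break
print(z,f)
bot.set_gripper(.35); bot.hold(.3); bot.set_gripper(.6)
bot.line_to([p[0],p[1],.20],max_speed=.12); bot.hold(.2)
snap('wrist','w8');print(bot.current_clock())
h=cv2.cvtColor(load('w8')['pixels'],cv2.COLOR_BGR2HSV);m=(((h[...,0]<8)|(h[...,0]>172))&(h[...,1]>150)&(h[...,2]>60));m[:,:225]=0;m[:,285:]=0;m[:130]=0;m[230:]=0
c=load('w8');q=np.array([onz(c,u,v,.071)[:2] for v,u in np.argwhere(m)],np.float32);print(cv2.minAreaRect(q))
snap('side','s8');x=load('s8')['pixels'][250:370,200:360]
cv2.imwrite('pics/m8.png',np.hstack([cv2.resize(load('w8')['pixels'],(400,300)),cv2.resize(x,(400,300),interpolation=2)]))
E
```

```text
0.0409932794817499 [ 0.927 -0.904  2.794]
39.4917
((0.4375496208667755, -0.03520312160253525), (0.018370449542999268, 0.09197811782360077), 87.72230529785156)
```

View pics/m8.png

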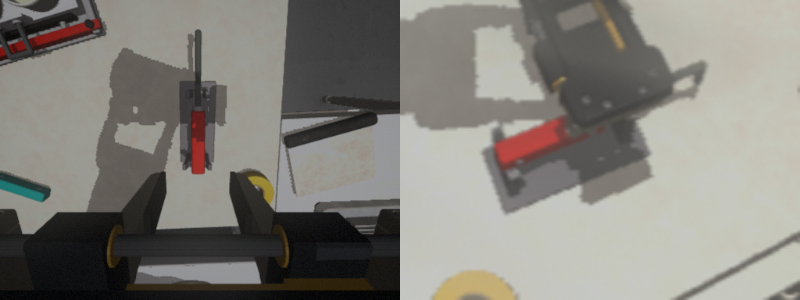

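The hook lies on its rest within about 2 mm and 0.02 rad of where it started, and the gripper is clear, so I hand the job in.

```bash
python3 -c "
from workcell import bot
print(bot.job_done())"
```

```text
the job is handed in; nothing more can be done
None
```

I dragged the tray to the stop-bar buffer with the red hook and held it there at about 12 N (about 10 N of that on the bar) for over 1 s. The hook is back on its rest within about 2 mm, both pots stayed standing on the tray, and I handed the job in at about 40 s; no verdict came back.

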